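# Slide the roast dish under the free heat lamp

## Task

Two heat lamps stand on the steel counter; a bowl of bread rolls is keeping warm under one of them. Slide the round white dish of roast across the counter until it stands centred under the other, free lamp: push it gently, always flat on the counter (it is hot and full, so do not lift or tip it). Do not touch the lamps, whose shades hang low, and leave the bowl and everything else on the counter where it stands.

Things in the scene. Friction and masses are not known exactly. Their poses are not given: they have to be found in the camera images.
- dish: The white round straight-sided oven dish to be moved, open, holding browned potatoes and roast pieces. Outside diameter 160 mm at the rim and 154 mm at the foot, 50 mm high, wall 6 mm, about 0.4 to 0.85 kg, loose; it slides on the counter with ordinary friction (about 2 to 8 N of push). Origin at the centre of its underside; its yaw does not matter.
- lamp_free: Brass heat lamp, fixed; its origin is the point on the counter straight below the centre of its shade. The base (150 x 200 x 38 mm high) is centred 200 mm from there along the lamp's own +x, away from the robot; on it a 48 mm thick column to 243 mm, then a thin gooseneck arching 570 mm high over to the shade. This is the lamp with nothing under it, where the dish belongs, origin to origin.
- lamp_free_rim (a point): Centre of the round open mouth of the free lamp's shade, 240 mm above the counter. The shade is a bell 180 mm across at the mouth, axis vertical, narrowing to 80 mm at 385 mm high; collar 72 mm wide up to 447 mm. It hangs so low that an upright gripper beside a dish centred below would run into it.
- lamp_busy: Brass heat lamp, fixed; its origin is the point on the counter straight below the centre of its shade. The base (150 x 200 x 38 mm high) is centred 200 mm from there along the lamp's own +x, away from the robot; on it a 48 mm thick column to 243 mm, then a thin gooseneck arching 570 mm high over to the shade. This one has the bowl of rolls under it.
- lamp_busy_rim (a point): Centre of the round open mouth of the busy lamp's shade, 240 mm above the counter. The shade is a bell 180 mm across at the mouth, axis vertical, narrowing to 80 mm at 385 mm high; collar 72 mm wide up to 447 mm. It hangs so low that an upright gripper beside a dish centred below would run into it.
- bowl: Round steel bowl full of bread rolls, 170 mm across the rim, 104 mm across the foot, 72 mm high (rolls up to 105 mm), loose, under the busy lamp. Origin at the centre of its underside. Leave it.
- pepper_mill: Turned dark wooden pepper mill standing upright between the two lamps, 58 mm across the foot, 190 mm high, loose; origin at the centre of its underside. Leave it.
- shaker: Small glass salt shaker with a steel top, 44 mm across, 78 mm high, loose, standing on the robot's side of one lamp; origin at the centre of its underside. Leave it.
- ramekin: Empty white ramekin, 80 mm across, 45 mm high, loose, standing on the robot's side of the other lamp; origin at the centre of its underside. Leave it.
- plates: Pile of six white side plates, 180 mm across, 82 mm high, loose, to the left; origin at the centre of its underside. Leave it.
- jug: Yellow insulated jug with black handle, 124 mm across (handle reaching 100 mm from the axis along its own +x), 203 mm high, loose, to the right; origin at the centre of its underside. Leave it.
- squeeze_bottle: Red squeeze bottle, 54 mm across, 170 mm high, loose, behind the pepper mill; origin at the centre of its underside. Leave it.
- tongs: Steel serving tongs lying along their own x, about 255 x 65 mm, 26 mm high, loose, to the right; origin under their middle. Leave them.

How it is judged:
By the outcome, as a careful person would: the job done as asked, in the order asked, and still so for the second after the job is handed in, with the robot touching nothing.
It also fails if it takes over 51 s, if anything falls off the work surface, if the arm or the gripper's body presses on something with over 40 N, if the wrist force passes 120 N, or if a joint passes its speed limit or range.

## Robot

A 6-joint arm with a two-finger parallel gripper is mounted at the origin on the work surface. World frame = base frame: x ahead of the robot, y to its left, z up, the work surface at z = 0. Lengths are in m, angles in rad, forces in N, time in s.
With the tool pointing down it reaches from about 0.2 to 0.875 m from the base axis. Payload 3.4 kg.
Tool frame: the origin (TCP) lies midway between the tips of the shut fingers; the grasp point (between the pads) lies 19 mm behind it; z points along the fingers, y is the line along which they close (so a half turn about z gives the same grasp; the last joint's range is limited). The gripper opens to 94 mm and grips with 3 to 60 N. Pads are 16 mm wide; open, the fingers measure 119 mm over their backs; the gripper's body (75 mm by 177 mm) begins 78 mm behind the grasp point.
Start: joints at [0.995, 0.276, 1.505, -0, 1.361, -0.121], TCP at [0.253, 0.517, 0.205] pointing down, gripper open.
Joint ranges: [-2.89, 2.89], [-0.75, 2.08], [0.22, 2.7], [-1.18, 4.32], [0.11, 2.71], [-2.7, 2.7]. Speed limits (rad/s): [2.57, 2.57, 3.14, 3.14, 3.14, 3.14].

## Interface

Orientations are given as a unit quaternion [w, x, y, z].
In Python, from station import telemetry, cams, order gives the robot as it stands. The module is installed in compiled form; this text tells all that it offers.
- The arm moves only by the shell command python3 -m creep 'ROWS' [FORCE]. ROWS is JSON, a list of rows, each an object of numbers: "dx", "dy", "dz": the shift along the tool's x, y, z in m; "wx", "wy", "wz": the turn, a rotation vector about the tool's x, y, z in degrees; "grip": the opening, from 0 (shut) to 1 (fully open). A call has exactly 10 rows; each row is the pose to reach, as a shift and turn from the pose commanded when the call began, along the tool's axes at that moment; what a row does not reach only later rows make up. A row lasts 1/8 s, in which the tool goes at most 62.5 mm and 10.7 degrees, less where a joint would pass 70% of its speed; a pose out of reach is approached as far as the arm can. A call with a gripper value outside its range is refused whole. The fingers move at their own pace and stop on an object; FORCE is the grip in N (left out, the last holds). Time passes only in rows, so rows that repeat a pose let the fingers close, or fill a call up. It gives the time, the measured TCP pose, the force, the opening and the grip force at its end, in the units of the state.
- telemetry.state(): the state, without advancing time (a new reading comes with each control period).
- cams.get_image(name): name is "scene" or "top" or "wrist"; returns a dict with "img" (384x512x3 uint8, red, green, blue), "K" (3x3 intrinsics, pixels), "R" (3x3) and "t" (3): a world point X has camera coordinates R X + t; the wrist camera has in their place "mount" (4x4, takes a point from camera to tool coordinates, whose origin is the TCP and whose axes are the flange's). Camera axes: x right, y down, z forward; pixel columns grow to the right and rows downward; lengths in m; the calibration is good to about 2 mm. A picture is of the moment at which its call begins: read the wrist's pose just before it. There is no depth.
- order.sign_off(): hands the job in; it is judged then, once.
Trained networks look in a picture, given as the dict that the camera call returned (one of the last four; its "shot" number tells which), for a name from the list of things; names that differ only in an ending like _2 or _b are one class to them, and where a whole thing is asked for, a point or a joint stands for the part that bears it (a point fixed in the world has none). Each returns a list of dicts, best first, with "confidence" (0 to 1); they miss things now and then, are a little off and sometimes report something else, mostly with a low value. They report only what shows in the picture. A call takes as long as a camera call.
- cams.trace(query, picture): "pixels" (384x512 bool, what is visible of it) and "bbox" ([centre column, centre row, width, height] in pixels, round what is visible of it).
The state is a dict: "t": time; "qpos": joint angles; "qd": joint speeds; "joint_torque": joint torques, N m; "tool_pos": TCP position; "tcp_rot": TCP orientation; "contact_force": force on the tool from outside, world axes, zero at the start; "ft_torque": the same for the moment, N m; "width": finger opening in m; "gripper_force": force on a finger pad.
Only numpy, scipy, OpenCV 4.12 (cv2) and the standard library are available. Lean on these libraries where they do the work, as an engineer would, in place of code of your own. Each camera call takes 0.05 s, during which the arm holds its last target. There are 200 camera calls.

## Working session

There is one attempt and no reset: what is moved stays moved. The work goes in short steps, Python scripts to look and compute and a shell command to move; the robot and the scene stay as the last step left them, time stands still between calls to the robot, and variables do not carry over. Pictures are saved under pics/ and viewed, at most 10 in all, crops included, and the job is handed in when it is done.

```bash
mkdir -p pics; cat > h.py <<'E'
import numpy as np,cv2
from station import telemetry,cams,order
def ray(p,uv):
    d=p["R"].T@np.linalg.inv(p["K"])@np.array([uv[0],uv[1],1.]); c=-p["R"].T@p["t"]; return c,d
def atz(p,uv,z):
    c,d=ray(p,uv); return c+d*(z-c[2])/d[2]
def proj(p,X):
    q=p["K"]@(p["R"]@np.array(X)+p["t"]); return q[:2]/q[2]
E
python3 - <<'E'
from h import *
np.set_printoptions(precision=3,suppress=True)
s=telemetry.state();print(s)
for n in("scene","top"):
    p=cams.get_image(n);cv2.imwrite(f"pics/{n}0.png",p["img"][...,::-1]);print(n,"cam",-p["R"].T@p["t"])
    for q,h in[("dish",.05),("lamp_free",.24),("lamp_busy",.24),("bowl",.07),("pepper_mill",.19),("shaker",.078),("ramekin",.045),("plates",.082),("jug",.2),("squeeze_bottle",.17),("tongs",.02),("lamp_free_rim",.24)]:
        for r in cams.trace(q,p)[:2]:
            b=r["bbox"];print(q,round(r["confidence"],2),np.array(b),"atz top",atz(p,b[:2],h)[:2],"z0",atz(p,b[:2],0)[:2])
E
```

```text
{'t': 0.0, 'qpos': array([ 0.995,  0.277,  1.506, -0.   ,  1.361, -0.121]), 'qd': array([-0.001, -0.001, -0.001,  0.001,  0.   , -0.001]), 'joint_torque': array([ -0.001, -40.46 , -23.723,   0.07 ,   0.035,  -0.   ]), 'tool_pos': array([0.252, 0.516, 0.205]), 'tcp_rot': array([-0.   ,  0.225,  0.974, -0.001]), 'contact_force': array([-0.273, -0.569,  0.825]), 'ft_torque': array([0.007, 0.046, 0.078]), 'gripper_force': 0.0, 'width': 0.09405360959823197}
scene cam [ 0.685 -0.497  1.626]
dish 0.66 [230.  203.8  51.2  48.3] atz top [ 0.484 -0.053] z0 [ 0.477 -0.039]
dish 0.24 [316.6 104.8 109.  132.3] atz top [0.707 0.38 ] z0 [0.708 0.408]
lamp_free 0.82 [284.  274.9 120.   97.8] atz top [ 0.708 -0.282] z0 [ 0.712 -0.245]
lamp_busy 0.94 [315.6 105.1 103.2 130.2] atz top [0.701 0.273] z0 [0.704 0.406]
bowl 0.9 [283.8 131.8  46.6  21.7] atz top [0.612 0.24 ] z0 [0.609 0.273]
bowl 0.18 [315.3 104.6 106.8 127.8] atz top [0.702 0.369] z0 [0.703 0.408]
pepper_mill 0.85 [295.  196.9  14.7  31.4] atz top [ 0.695 -0.028] z0 [0.697 0.034]
pepper_mill 0.56 [314.4 103.9 105.  126.9] atz top [0.697 0
[... 1210 characters left out ...]
5  21.4] atz top [ 0.364 -0.265] z0 [ 0.362 -0.273]
ramekin 0.55 [394.4 198.6  44.5  54.1] atz top [ 0.532 -0.544] z0 [ 0.535 -0.562]
plates 0.66 [119.  234.1  58.9  57. ] atz top [0.404 0.438] z0 [0.401 0.468]
jug 0.68 [394.7 196.6  49.6  47.1] atz top [ 0.528 -0.485] z0 [ 0.542 -0.563]
jug 0.33 [117.1 233.7  59.4  51.8] atz top [0.409 0.4  ] z0 [0.403 0.475]
squeeze_bottle 0.53 [237.1 127.1  16.   21.1] atz top [0.763 0.025] z0 [0.809 0.033]
squeeze_bottle 0.43 [158.8 135.8  88.3 126.7] atz top [0.733 0.287] z0 [0.774 0.332]
tongs 0.68 [346.2 242.1  20.   62.1] atz top [ 0.373 -0.37 ] z0 [ 0.372 -0.375]
lamp_free_rim 0.86 [322.6 133.2  69.8 124.5] atz top [ 0.725 -0.249] z0 [ 0.786 -0.295]
```

```bash
python3 - <<'E'
import cv2
for n in("scene","top"):
    i=cv2.imread(f"pics/{n}0.png")
    i=i[150:384,150:420] if n=="scene" else i[60:300,120:420]
    cv2.imwrite(f"pics/{n}c.png",cv2.resize(i,None,fx=2.5,fy=2.5,interpolation=cv2.INTER_CUBIC))
E
```

```text
(no output)
```

View pics/scenec.png

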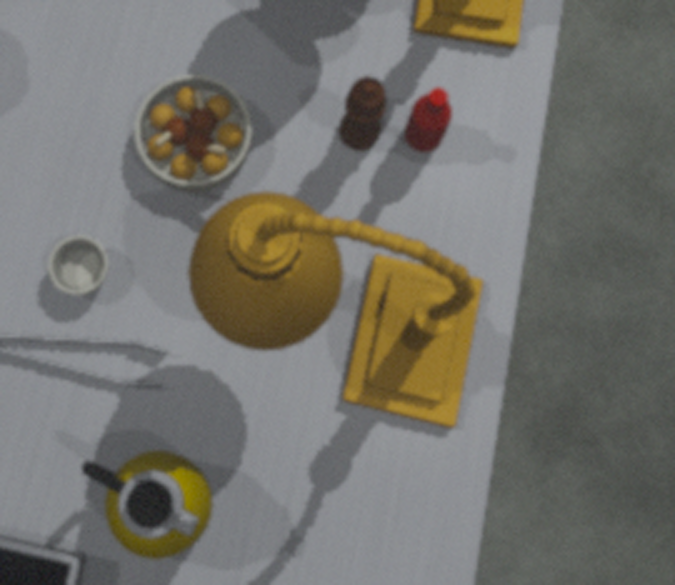

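View pics/topc.png

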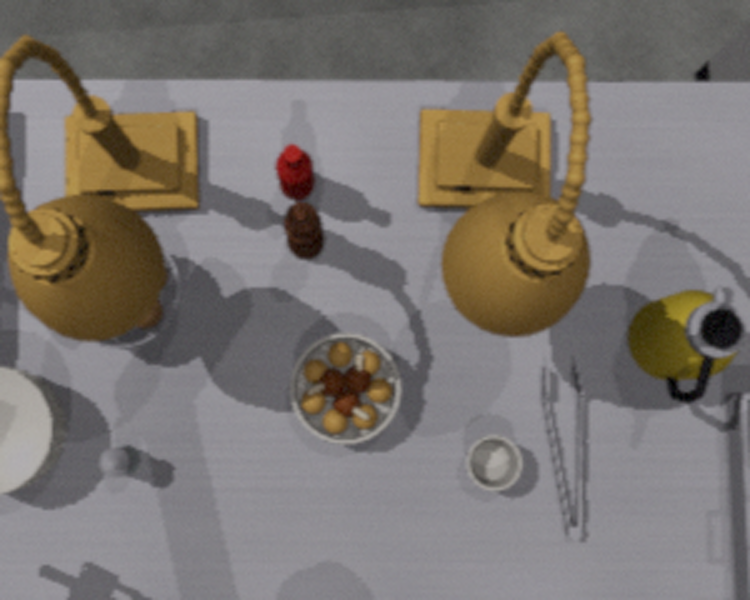

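Scene crop: free lamp is the right one, its shade silhouette spanning columns 190–343 and rows 193–348 of the crop. Top crop: shade columns 443–590, lowest row 336; dish centred near (346,389), with a clear diagonal path between ramekin and pepper mill. Next I fit positions.

```bash
python3 - <<'E'
from h import *
from scipy.optimize import least_squares
np.set_printoptions(precision=4,suppress=True)
P={n:cams.get_image(n) for n in("scene","top")}
a=np.linspace(0,2*np.pi,180)
def pts(x,y,prof): return np.array([[x+r*np.cos(t),y+r*np.sin(t),z] for r,z in prof for t in a])
def ext(p,X):
    q=(p["K"]@(p["R"]@X.T+p["t"][:,None]));q=q[:2]/q[2]; return q[0].min(),q[0].max(),q[1].min(),q[1].max()
def fit(prof,obs,x0):
    f=lambda v:np.concatenate([[ext(P[n],pts(*v,prof))[i]-o for i,o in e.items()] for n,e in obs.items()])
    r=least_squares(f,x0,diff_step=1e-4);return r.x,r.fun
S=lambda u:150+u/2.5
sh=[(.09,.24)]
oS={0:S(190),1:S(343),3:S(348)}; oT={0:120+443/2.5,1:120+590/2.5,3:60+336/2.5}
print("shade both",fit(sh,{"scene":oS,"top":oT},[.6,-.24]))
for n,o in(("scene",oS),("top",oT)):print(n,fit(sh,{n:o},[.6,-.24]))
d=[(.08,.05),(.077,0)];ob={}
for n in P:
    m=cams.trace("dish",P[n])[0]["pixels"].astype(np.uint8)
    _,l,st,_=cv2.connectedComponentsWithStats(m);k=1+st[1:,4].argmax();ys,xs=np.where(l==k)
    ob[n]={0:xs.min(),1:xs.max()+1,2:ys.min(),3:ys.max()+1}
    print(n,ob[n],fit(d,{n:ob[n]},[.47,-.05]))
    # brass base corners, colour mask
    h=cv2.cvtColor(P[n]["img"],cv2.COLOR_RGB2HSV)
v,_=fit(d,ob,[.47,-.05]);print("dish",v)
# base top corners (z=.038) read from crops
for n,c in(("top",[(422,110),(551,110),(550,207),(418,206)]),("scene",[(375,255),(481,280),(452,425),(344,400)])):
    o=(150,150) if n=="scene" else (120,60)
    C=np.array([atz(P[n],(o[0]+u/2.5,o[1]+w/2.5),.036)[:2] for u,w in c]);print(n,C,C.mean(0))
E
```

```text
shade both (array([ 0.6212, -0.2558]), array([-0.7146,  0.2459,  2.0189, -0.4624, -1.8734,  0.0445]))
scene (array([ 0.6207, -0.2501]), array([-0.4423,  0.4415, -0.0167]))
top (array([ 0.6213, -0.2595]), array([ 0.7063, -0.7077,  0.0126]))
scene {0: np.int64(204), 1: np.int64(251), 2: np.int64(180), 3: np.int64(227)} (array([ 0.4738, -0.0483]), array([ 0.1172, -0.1173, -0.2383,  0.2346]))
top {0: np.int64(237), 1: np.int64(282), 2: np.int64(193), 3: np.int64(238)} (array([ 0.4701, -0.0522]), array([ 0.2938, -0.2946,  0.2045, -0.1949]))
dish [ 0.4721 -0.0502]
top [[ 0.889  -0.1629]
 [ 0.8897 -0.358 ]
 [ 0.7403 -0.3528]
 [ 0.7413 -0.1556]] [ 0.8151 -0.2573]
scene [[ 0.7487 -0.1642]
 [ 0.8922 -0.1677]
 [ 0.8855 -0.3599]
 [ 0.7446 -0.3584]] [ 0.8178 -0.2626]
```

```bash
cat >> h.py <<'E'
from scipy.spatial.transform import Rotation as Ro
np.set_printoptions(precision=4,suppress=True)
T=np.array([.619,-.257])
def cur():
    s=telemetry.state();w,x,y,z=s["tcp_rot"];return s,Ro.from_quat([x,y,z,w])
def goal(d,tilt):
    t=np.radians(tilt);z=np.array([*(np.sin(t)*d),-np.cos(t)]);y=np.array([-d[1],d[0],0]);return Ro.from_matrix(np.c_[np.cross(y,z),y,z])
def rel(p,R=None):
    s,C=cur();return C.inv().apply(np.array(p)-s["tool_pos"]),(np.degrees((C.inv()*R).as_rotvec()) if R else None)
E
python3 - <<'E'
from h import *
D=np.array([.472,-.050]);d=T-D;print(np.linalg.norm(d));d/=np.linalg.norm(d)
print(d,D-.13*d); print(rel([*(D-.13*d),.16],goal(d,45)))
E
```

```text
0.25388580109962827
[ 0.579  -0.8153] [0.3967 0.056 ]
(array([-0.3318, -0.3505,  0.0455]), array([ 11.2163, -44.0458,  27.0658]))
```

```bash
python3 -m creep '[{"dx":-0.04,"dy":-0.04,"dz":0},{"dx":-0.08,"dy":-0.08,"dz":0,"wx":2,"wy":-7,"wz":4},{"dx":-0.12,"dy":-0.125,"dz":0,"wx":3.5,"wy":-14,"wz":8.5},{"dx":-0.16,"dy":-0.165,"dz":0,"wx":5,"wy":-21,"wz":13},{"dx":-0.2,"dy":-0.21,"dz":0,"wx":7,"wy":-28,"wz":17},{"dx":-0.24,"dy":-0.25,"dz":0.01,"wx":9,"wy":-35,"wz":21.5},{"dx":-0.28,"dy":-0.295,"dz":0.02,"wx":10,"wy":-40,"wz":24.5},{"dx":-0.31,"dy":-0.33,"dz":0.03,"wx":11,"wy":-44,"wz":27},{"dx":-0.332,"dy":-0.35,"dz":0.045,"wx":11.2,"wy":-44,"wz":27},{"dx":-0.332,"dy":-0.35,"dz":0.045,"wx":11.2,"wy":-44,"wz":27,"grip":1}]'; python3 - <<'E'
from h import *
s,C=cur();print(s["qpos"],s["tool_pos"],C.as_matrix())
D=np.array([.472,-.050]);d=T-D;d/=np.linalg.norm(d)
print(rel([*(D-.125*d),.022],goal(d,45)))
E
```

```text
[ 0.995   0.2759  1.5049  0.      1.3607 -0.121 ] [0.2526 0.5166 0.2055] [[-0.8984  0.4393  0.    ]
 [ 0.4393  0.8984  0.0001]
 [-0.      0.0001 -1.    ]]
(array([-0.3362, -0.3529,  0.1835]), array([ 11.2163, -44.0458,  27.0658]))schema error: expected keys dx, dy, dz, wx, wy, wz, grip
```

```bash
python3 -m creep '[{"dx":-0.04,"dy":-0.04,"dz":0,"wx":0,"wy":0,"wz":0,"grip":1},{"dx":-0.08,"dy":-0.08,"dz":0,"wx":2,"wy":-7,"wz":4,"grip":1},{"dx":-0.12,"dy":-0.125,"dz":0,"wx":3.5,"wy":-14,"wz":8.5,"grip":1},{"dx":-0.16,"dy":-0.165,"dz":0,"wx":5,"wy":-21,"wz":13,"grip":1},{"dx":-0.2,"dy":-0.21,"dz":0,"wx":7,"wy":-28,"wz":17,"grip":1},{"dx":-0.24,"dy":-0.25,"dz":0.01,"wx":9,"wy":-35,"wz":21.5,"grip":1},{"dx":-0.28,"dy":-0.295,"dz":0.02,"wx":10,"wy":-40,"wz":24.5,"grip":1},{"dx":-0.31,"dy":-0.33,"dz":0.03,"wx":11,"wy":-44,"wz":27,"grip":1},{"dx":-0.332,"dy":-0.35,"dz":0.045,"wx":11.2,"wy":-44,"wz":27,"grip":1},{"dx":-0.332,"dy":-0.35,"dz":0.045,"wx":11.2,"wy":-44,"wz":27,"grip":1}]'; python3 - <<'E'
from h import *
s,C=cur();print(s["qpos"],s["tool_pos"],C.as_matrix())
D=np.array([.472,-.050]);d=T-D;d/=np.linalg.norm(d)
print(rel([*(D-.125*d),.022],goal(d,45)))
E
```

```text
t: 2.75
tool_pos: [0.3962, 0.0546, 0.1597]
tcp_rot: [0.339, 0.424, 0.821, -0.177]
contact_force: [0.2, 0.6, 0.9]
width: 0.0939
gripper_force: 0.0
[ 0.6773  0.1366  2.1599 -0.8998  1.1199  0.5888] [0.3962 0.0546 0.1597] [[-0.4105  0.8163  0.4064]
 [ 0.5767  0.5776 -0.5778]
 [-0.7064 -0.0028 -0.7078]]
(array([0.0943, 0.0017, 0.1004]), array([-0.1853, -0.059 ,  0.0447]))
```

```bash
python3 -m creep '[{"dx":0.024,"dy":0.001,"dz":0.025,"wx":0,"wy":0,"wz":0,"grip":1},{"dx":0.048,"dy":0.002,"dz":0.05,"wx":0,"wy":0,"wz":0,"grip":1},{"dx":0.072,"dy":0.002,"dz":0.076,"wx":0,"wy":0,"wz":0,"grip":1},{"dx":0.094,"dy":0.002,"dz":0.1,"wx":0,"wy":0,"wz":0,"grip":1},{"dx":0.094,"dy":0.002,"dz":0.1,"wx":0,"wy":0,"wz":0,"grip":1},{"dx":0.088,"dy":0.002,"dz":0.106,"wx":0,"wy":0,"wz":0,"grip":1},{"dx":0.082,"dy":0.002,"dz":0.112,"wx":0,"wy":0,"wz":0,"grip":1},{"dx":0.076,"dy":0.002,"dz":0.118,"wx":0,"wy":0,"wz":0,"grip":1},{"dx":0.070,"dy":0.002,"dz":0.124,"wx":0,"wy":0,"wz":0,"grip":1},{"dx":0.066,"dy":0.002,"dz":0.128,"wx":0,"wy":0,"wz":0,"grip":1}]'; python3 - <<'E'
from h import *
s,C=cur();print(s["qpos"],s["tool_pos"])
p=cams.get_image("scene");i=p["img"][120:260,150:310,::-1].copy();cv2.imwrite("pics/s1.png",cv2.resize(i,None,fx=4,fy=4,interpolation=cv2.INTER_CUBIC))
E
```

```text
t: 4.0
tool_pos: [0.4231, 0.0306, 0.0335]
tcp_rot: [0.333, 0.427, 0.821, -0.18]
contact_force: [0.5, 0.2, 0.2]
width: 0.0941
gripper_force: 0.0
[ 0.5737  0.392   2.3084 -1.1777  0.8602  0.9579] [0.4231 0.0306 0.0335]
```

View pics/s1.png

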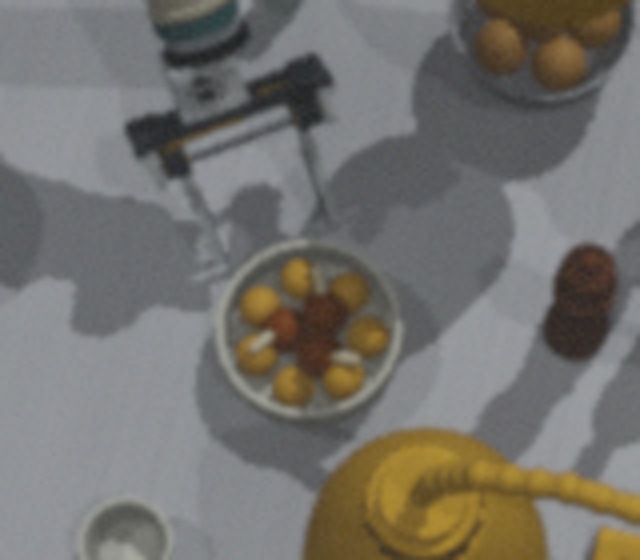

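The gripper straddles the near side of the dish (crop: fingertips at about (215,265) and (320,215), dish centre (308,328)), just short of contact; joint 4 is at its limit, which pushing outward relieves.

```bash
python3 -m creep '[{"dx":-0.004,"dy":0,"dz":0.004,"wx":0,"wy":0,"wz":0,"grip":1},{"dx":-0.008,"dy":0,"dz":0.008,"wx":0,"wy":0,"wz":0,"grip":1},{"dx":-0.012,"dy":0,"dz":0.012,"wx":0,"wy":0,"wz":0,"grip":1},{"dx":-0.016,"dy":0,"dz":0.016,"wx":0,"wy":0,"wz":0,"grip":1},{"dx":-0.02,"dy":0,"dz":0.02,"wx":0,"wy":0,"wz":0,"grip":1},{"dx":-0.024,"dy":0,"dz":0.024,"wx":0,"wy":0,"wz":0,"grip":1},{"dx":-0.028,"dy":0,"dz":0.028,"wx":0,"wy":0,"wz":0,"grip":1},{"dx":-0.032,"dy":0,"dz":0.032,"wx":0,"wy":0,"wz":0,"grip":1},{"dx":-0.036,"dy":0,"dz":0.036,"wx":0,"wy":0,"wz":0,"grip":1},{"dx":-0.04,"dy":0,"dz":0.04,"wx":0,"wy":0,"wz":0,"grip":1}]'; python3 - <<'E'
from h import *
s,C=cur();print(s["qpos"],s["tool_pos"],C.as_matrix()[:,2])
p=cams.get_image("top");r=cams.trace("dish",p)[0];b=r["bbox"];print(r["confidence"],b,atz(p,b[:2],.045))
D=np.array([.472,-.05]);d=T-D;d/=np.linalg.norm(d)
print(rel([*(T-.068*d),.024],goal(d,45)))
E
```

```text
t: 5.3
tool_pos: [0.4553, -0.0033, 0.0471]
tcp_rot: [0.321, 0.432, 0.822, -0.185]
contact_force: [-3.1, 3.2, 0.5]
width: 0.0942
gripper_force: 2.2
[ 0.441   0.3596  2.266  -1.1781  0.8326  0.8094] [ 0.4553 -0.0033  0.0471] [ 0.3693 -0.5813 -0.725 ]
0.6 [263.7, 210.6, 45.2, 45.2] [ 0.4873 -0.0674  0.045 ]
(array([-0.1525, -0.0071,  0.1782]), array([-2.0521, -1.4223,  0.0223]))
```

```bash
python3 - <<'E'
from h import *
D=np.array([.487,-.068]);d=T-D;L=np.linalg.norm(d);d/=L;print(L,d)
G=goal(d,33)
print(rel([*(D-.10*d),.047],G));print(rel([*(D-.10*d),.022],G))
E
```

```text
0.23053199344125752 [ 0.5726 -0.8198]
(array([ 0.0219, -0.0116, -0.0194]), array([-1.7672, 10.5825,  0.1606]))
(array([ 0.0391, -0.011 , -0.0013]), array([-1.7672, 10.5825,  0.1606]))
```

```bash
python3 -m creep '[{"dx":0.01,"dy":-0.005,"dz":-0.009,"wx":0,"wy":3,"wz":0,"grip":1},{"dx":0.022,"dy":-0.011,"dz":-0.019,"wx":-1,"wy":7,"wz":0,"grip":1},{"dx":0.022,"dy":-0.011,"dz":-0.019,"wx":-2,"wy":11,"wz":0,"grip":1},{"dx":0.022,"dy":-0.011,"dz":-0.019,"wx":-2,"wy":11,"wz":0,"grip":1},{"dx":0.022,"dy":-0.011,"dz":-0.019,"wx":-2,"wy":11,"wz":0,"grip":1},{"dx":0.027,"dy":-0.011,"dz":-0.013,"wx":-2,"wy":11,"wz":0,"grip":1},{"dx":0.033,"dy":-0.011,"dz":-0.007,"wx":-2,"wy":11,"wz":0,"grip":1},{"dx":0.039,"dy":-0.011,"dz":-0.001,"wx":-2,"wy":11,"wz":0,"grip":1},{"dx":0.039,"dy":-0.011,"dz":-0.001,"wx":-2,"wy":11,"wz":0,"grip":1},{"dx":0.039,"dy":-0.011,"dz":-0.001,"wx":-2,"wy":11,"wz":0,"grip":1}]'; python3 - <<'E'
from h import *
s,C=cur();print(s["qpos"],s["tool_pos"],C.as_matrix()[:,2])
D=np.array([.487,-.068]);d=T-D;L=np.linalg.norm(d);d/=L
G=goal(d,33);print(rel([*(D-.1*d),.022],G));print(rel([*(D-.068*d),.022],G));print(C.inv().apply([*d,0]))
E
```

```text
t: 6.65
tool_pos: [0.4289, 0.0143, 0.0207]
tcp_rot: [0.248, 0.441, 0.853, -0.129]
contact_force: [0.8, 0.7, -0.2]
width: 0.0937
gripper_force: 0.0
[ 0.3483  0.2932  2.2929 -1.0113  0.6579  0.5879] [0.4289 0.0143 0.0207] [ 0.3099 -0.4388 -0.8435]
(array([-0.0014,  0.0005, -0.0006]), array([ 0.1638, -0.5075,  0.2676]))
(array([-0.0283,  0.0003,  0.0166]), array([ 0.1638, -0.5075,  0.2676]))
[-0.8434 -0.0055  0.5372]
```

```bash
python3 -m creep '[{"dx":-0.0084,"dy":0,"dz":0.0054,"wx":0,"wy":0,"wz":0,"grip":1},{"dx":-0.0168,"dy":0,"dz":0.0107,"wx":0,"wy":0,"wz":0,"grip":1},{"dx":-0.0236,"dy":0,"dz":0.015,"wx":0,"wy":0,"wz":0,"grip":1},{"dx":-0.0287,"dy":0,"dz":0.0183,"wx":0,"wy":0,"wz":0,"grip":1},{"dx":-0.0346,"dy":0,"dz":0.022,"wx":0,"wy":0,"wz":0,"grip":1},{"dx":-0.0413,"dy":0,"dz":0.0263,"wx":0,"wy":0,"wz":0,"grip":1},{"dx":-0.0481,"dy":0,"dz":0.0306,"wx":0,"wy":0,"wz":0,"grip":1},{"dx":-0.0548,"dy":0,"dz":0.0349,"wx":0,"wy":0,"wz":0,"grip":1},{"dx":-0.0616,"dy":0,"dz":0.0392,"wx":0,"wy":0,"wz":0,"grip":1},{"dx":-0.0683,"dy":0,"dz":0.0435,"wx":0,"wy":0,"wz":0,"grip":1}]'; python3 - <<'E'
from h import *
s,C=cur();print(s["qpos"],s["tool_pos"],C.as_matrix()[:,2])
for n in("scene","top"):
    p=cams.get_image(n);r=cams.trace("dish",p)[0];b=r["bbox"];print(r["confidence"],b,atz(p,b[:2],.045))
d=T-[.487,-.068];d/=np.linalg.norm(d);print(rel([*(T-.068*d),.021],goal(d,33)),C.inv().apply([*d,0]),(T-s["tool_pos"][:2])@d)
E
```

```text
t: 7.9
tool_pos: [0.4752, -0.052, 0.0209]
tcp_rot: [0.248, 0.443, 0.852, -0.128]
contact_force: [-3.3, 6.2, 3.3]
width: 0.094
gripper_force: 3.1
[ 0.1364  0.3064  2.2633 -1.0888  0.5662  0.4667] [ 0.4752 -0.052   0.0209] [ 0.31   -0.4372 -0.8442]
0.27 [181.7, 257.5, 23.4, 26.6] [ 0.3689 -0.2664  0.045 ]
0.86 [276.3, 203.1, 47.0, 43.2] [ 0.5146 -0.1132  0.045 ]
(array([-0.1533, -0.0001,  0.0978]), array([ 0.1554, -0.5016,  0.1575])) [-0.8442 -0.0039  0.536 ] 0.25038744186027656
```

```bash
python3 -m creep '[{"dx":-0.004,"dy":0,"dz":0.0025,"wx":0,"wy":0.5,"wz":0,"grip":1},{"dx":-0.0109,"dy":0,"dz":0.007,"wx":0,"wy":1,"wz":0,"grip":1},{"dx":-0.0177,"dy":0,"dz":0.0113,"wx":0,"wy":1.5,"wz":0,"grip":1},{"dx":-0.0244,"dy":0,"dz":0.0156,"wx":0,"wy":2,"wz":0,"grip":1},{"dx":-0.0312,"dy":0,"dz":0.0199,"wx":0,"wy":2.5,"wz":0,"grip":1},{"dx":-0.0379,"dy":0,"dz":0.0242,"wx":0,"wy":3,"wz":0,"grip":1},{"dx":-0.0447,"dy":0,"dz":0.0285,"wx":0,"wy":3,"wz":0,"grip":1},{"dx":-0.0514,"dy":0,"dz":0.0328,"wx":0,"wy":3,"wz":0,"grip":1},{"dx":-0.0582,"dy":0,"dz":0.0371,"wx":0,"wy":3,"wz":0,"grip":1},{"dx":-0.065,"dy":0,"dz":0.0414,"wx":0,"wy":3,"wz":0,"grip":1}]'; python3 - <<'E'
from h import *
s,C=cur();print(s["qpos"],s["tool_pos"],C.as_matrix()[:,2])
p=cams.get_image("top");r=cams.trace("dish",p)[0];b=r["bbox"];print(r["confidence"],b,atz(p,b[:2],.045))
d=T-[.487,-.068];d/=np.linalg.norm(d);print(rel([*(T-.07*d),.021],goal(d,30)),C.inv().apply([*d,0]),(T-s["tool_pos"][:2])@d)
p=cams.get_image("scene");i=p["img"][150:300,150:340,::-1].copy();cv2.imwrite("pics/s2.png",cv2.resize(i,None,fx=4,fy=4,interpolation=cv2.INTER_CUBIC))
E
```

```text
t: 9.35
tool_pos: [0.519, -0.1147, 0.0209]
tcp_rot: [0.226, 0.445, 0.859, -0.117]
contact_force: [-4.1, 5.4, 5.0]
width: 0.0942
gripper_force: 3.7
[-0.0675  0.3233  2.1742 -0.9455  0.4896  0.1354] [ 0.519  -0.1147  0.0209] [ 0.2834 -0.4013 -0.871 ]
0.61 [292.9, 191.1, 44.5, 42.3] [ 0.5584 -0.174   0.045 ]
(array([-0.0897,  0.    ,  0.0507]), array([ 0.1198, -0.5212,  0.1862])) [-0.871  -0.0044  0.4913] 0.1739314095860505
```

View pics/s2.png

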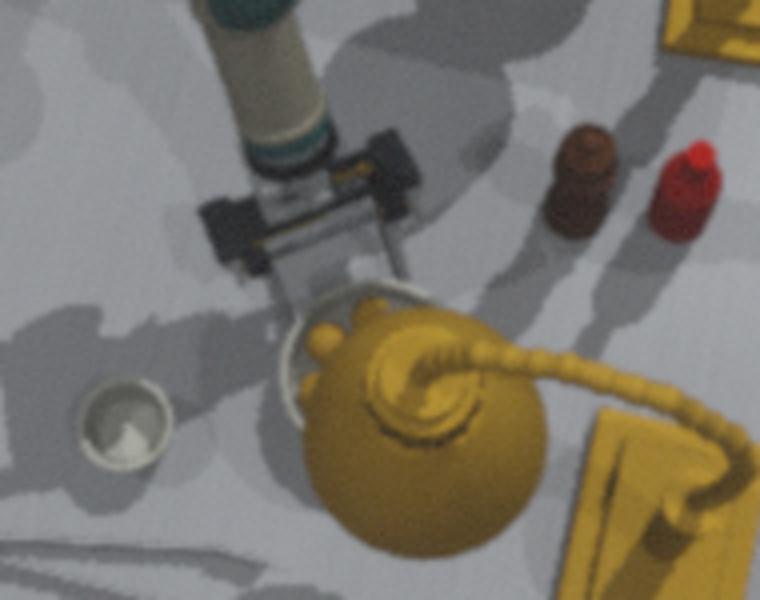

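The dish is now half under the shade (crop: shade centre about (425,430)), with the gripper body behind at (310,195), well clear of the shade.

```bash
python3 -m creep '[{"dx":-0.004,"dy":0,"dz":0.0023,"wx":0,"wy":-0.5,"wz":0,"grip":1},{"dx":-0.01,"dy":0,"dz":0.0056,"wx":0,"wy":-1,"wz":0,"grip":1},{"dx":-0.016,"dy":0,"dz":0.009,"wx":0,"wy":-1.5,"wz":0,"grip":1},{"dx":-0.0225,"dy":0,"dz":0.0127,"wx":0,"wy":-2,"wz":0,"grip":1},{"dx":-0.029,"dy":0,"dz":0.0164,"wx":0,"wy":-2.5,"wz":0,"grip":1},{"dx":-0.0355,"dy":0,"dz":0.02,"wx":0,"wy":-3,"wz":0,"grip":1},{"dx":-0.042,"dy":0,"dz":0.0237,"wx":0,"wy":-3.5,"wz":0,"grip":1},{"dx":-0.0485,"dy":0,"dz":0.0274,"wx":0,"wy":-4,"wz":0,"grip":1},{"dx":-0.055,"dy":0,"dz":0.031,"wx":0,"wy":-4,"wz":0,"grip":1},{"dx":-0.059,"dy":0,"dz":0.0333,"wx":0,"wy":-4,"wz":0,"grip":1}]'; python3 - <<'E'
from h import *
s,C=cur();print(s["qpos"],s["tool_pos"],C.as_matrix()[:,2])
d=T-[.487,-.068];d/=np.linalg.norm(d);print(rel([*(T-.0712*d),.021]),C.inv().apply([*d,0]),(T-s["tool_pos"][:2])@d)
M=cams.get_image("wrist");cv2.imwrite("pics/w.png",M["img"][...,::-1]);print(M["mount"])
p=cams.get_image("scene");i=p["img"][150:300,150:340,::-1].copy();cv2.imwrite("pics/s3.png",cv2.resize(i,None,fx=4,fy=4,interpolation=cv2.INTER_CUBIC))
E
```

```text
t: 10.75
tool_pos: [0.5583, -0.1698, 0.0205]
tcp_rot: [0.255, 0.441, 0.85, -0.132]
contact_force: [-3.9, 5.5, 2.2]
width: 0.0942
gripper_force: 3.2
[-0.1473  0.3748  2.1398 -1.1427  0.4529  0.2492] [ 0.5583 -0.1698  0.0205] [ 0.3179 -0.4496 -0.8347]
(array([-0.0296, -0.0004,  0.0189]), None) [-0.8347 -0.0051  0.5506] 0.10627771098672817
[[-0.0001 -0.9623 -0.2718  0.0797]
 [ 1.      0.0004 -0.0018 -0.0005]
 [ 0.0019 -0.2718  0.9623 -0.1783]
 [ 0.      0.      0.      1.    ]]
```

View pics/w.png

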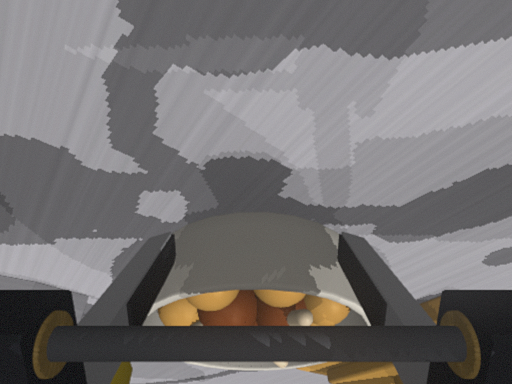

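View pics/s3.png

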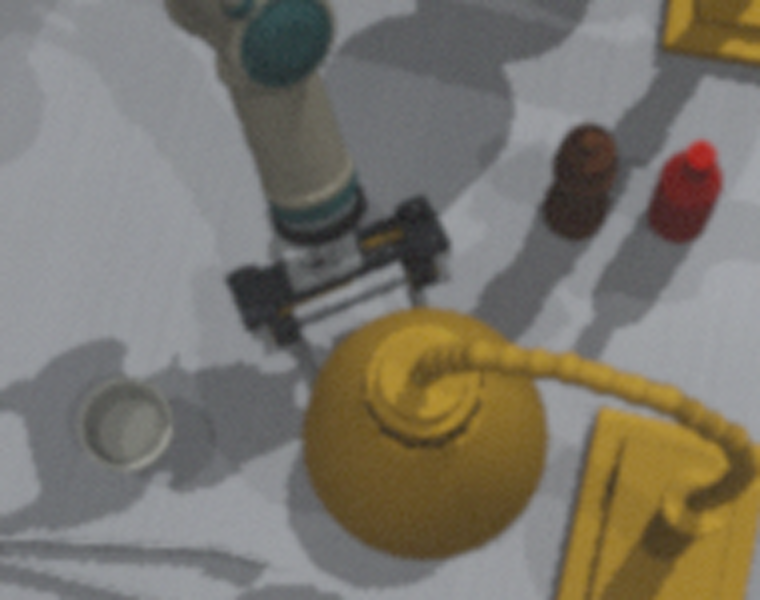

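Wrist view: dish centred between the fingers, near foot edge at about (257,212). Scene: gripper body stays clear of the shade. Checking the dish/TCP offset from that foot edge.

```bash
python3 - <<'E'
from h import *
s,C=cur();p=cams.get_image("wrist")
Mt=p["mount"];d=T-[.487,-.068];d/=np.linalg.norm(d)
Rc=C.as_matrix()@Mt[:3,:3];c=s["tool_pos"]+C.as_matrix()@Mt[:3,3]
for uv in[(257,212)]:
    v=Rc@np.linalg.inv(p["K"])@[*uv,1.];X=c-v*c[2]/v[2];D=X[:2]+.077*d
    print(X,D,"offset",(D-s["tool_pos"][:2])@d,"left",T-D, "lat",(T-D)@[-d[1],d[0]])
E
```

```text
[ 0.5539 -0.1642  0.    ] [ 0.598  -0.2274] offset 0.06948634676702393 left [ 0.021  -0.0296] lat 0.00024501077045939706
```

```bash
python3 -m creep '[{"dx":-0.003,"dy":0,"dz":0.002,"wx":0,"wy":0.5,"wz":0,"grip":1},{"dx":-0.007,"dy":0,"dz":0.0046,"wx":0,"wy":1,"wz":0,"grip":1},{"dx":-0.011,"dy":0,"dz":0.0073,"wx":0,"wy":1.5,"wz":0,"grip":1},{"dx":-0.015,"dy":0,"dz":0.0099,"wx":0,"wy":2,"wz":0,"grip":1},{"dx":-0.019,"dy":0,"dz":0.0125,"wx":0,"wy":2,"wz":0,"grip":1},{"dx":-0.023,"dy":0,"dz":0.0152,"wx":0,"wy":2,"wz":0,"grip":1},{"dx":-0.026,"dy":0,"dz":0.0172,"wx":0,"wy":2,"wz":0,"grip":1},{"dx":-0.0285,"dy":0,"dz":0.0188,"wx":0,"wy":2,"wz":0,"grip":1},{"dx":-0.03,"dy":0,"dz":0.0198,"wx":0,"wy":2,"wz":0,"grip":1},{"dx":-0.03,"dy":0,"dz":0.0198,"wx":0,"wy":2,"wz":0,"grip":1}]'; python3 - <<'E'
from h import *
s,C=cur();p=cams.get_image("wrist");cv2.imwrite("pics/w2.png",p["img"][...,::-1])
d=T-[.487,-.068];d/=np.linalg.norm(d)
print(s["qpos"][3],s["tool_pos"],"remaining to T:",(T-s["tool_pos"][:2])@d,"lat",(T-s["tool_pos"][:2])@[-d[1],d[0]],C.inv().apply([*d,0]))
Mt=p["mount"];Rc=C.as_matrix()@Mt[:3,:3];c=s["tool_pos"]+C.as_matrix()@Mt[:3,3]
v=lambda r:Rc@np.linalg.inv(p["K"])@[257,r,1.]
for r in(205,208,211,214):X=c-v(r)*c[2]/v(r)[2];print(r,X[:2]+.077*d)
t=cams.get_image("top");cv2.imwrite("pics/t4.png",cv2.resize(t["img"][100:260,260:420,::-1],None,fx=3.5,fy=3.5,interpolation=cv2.INTER_CUBIC))
E
```

```text
t: 12.15
tool_pos: [0.579, -0.1994, 0.0208]
tcp_rot: [0.241, 0.443, 0.855, -0.125]
contact_force: [-2.4, 3.5, 1.1]
width: 0.094
gripper_force: 2.5
-0.9774722293211309 [ 0.579  -0.1994  0.0208] remaining to T: 0.07016740001821911 lat -0.00016055063961878017 [-0.8531 -0.0045  0.5217]
205 [ 0.6146 -0.2513]
208 [ 0.6162 -0.2535]
211 [ 0.6177 -0.2557]
214 [ 0.6193 -0.258 ]
```

View pics/w2.png

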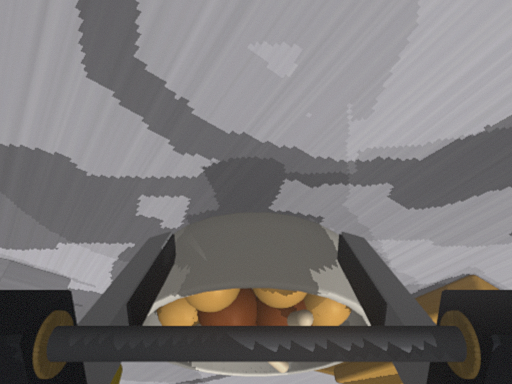

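Wrist view: foot edge at row ≈211, so the dish is at about (0.618, -0.256), on target. Back straight off.

```bash
python3 -m creep '[{"dx":0.004,"dy":0,"dz":-0.0025,"wx":0,"wy":0,"wz":0,"grip":1},{"dx":0.012,"dy":0,"dz":-0.0073,"wx":0,"wy":0,"wz":0,"grip":1},{"dx":0.025,"dy":0,"dz":-0.0153,"wx":0,"wy":0,"wz":0,"grip":1},{"dx":0.04,"dy":0,"dz":-0.0245,"wx":0,"wy":0,"wz":0,"grip":1},{"dx":0.055,"dy":0,"dz":-0.0336,"wx":0,"wy":0,"wz":0,"grip":1},{"dx":0.07,"dy":0,"dz":-0.05,"wx":0,"wy":0,"wz":0,"grip":1},{"dx":0.085,"dy":0,"dz":-0.07,"wx":0,"wy":0,"wz":0,"grip":1},{"dx":0.1,"dy":0,"dz":-0.1,"wx":0,"wy":0,"wz":0,"grip":1},{"dx":0.11,"dy":0,"dz":-0.13,"wx":0,"wy":0,"wz":0,"grip":1},{"dx":0.11,"dy":0,"dz":-0.13,"wx":0,"wy":0,"wz":0,"grip":1}]'; python3 - <<'E'
from h import *
s,C=cur();print(s["tool_pos"],s["contact_force"])
p=cams.get_image("wrist");Mt=p["mount"];Rc=C.as_matrix()@Mt[:3,:3];c=s["tool_pos"]+C.as_matrix()@Mt[:3,3]
cv2.imwrite("pics/w3.png",p["img"][...,::-1])
R=Rc.T;q={"K":p["K"],"R":R,"t":-R@c}
a=np.linspace(0,2*np.pi,90)
i=p["img"][...,::-1].copy()
for z,r,o,col in((.05,.08,T,(0,255,0)),(0,.077,T,(0,255,0)),(.24,.09,T,(255,0,255))):
    for t in a:
        X=[o[0]+r*np.cos(t),o[1]+r*np.sin(t),z]
        if (R@X+q["t"])[2]>.02:
            u=proj(q,X);cv2.circle(i,(int(u[0]),int(u[1])),1,col,-1)
cv2.imwrite("pics/w3.png",i)
E
```

```text
t: 13.5
tool_pos: [0.4871, -0.0664, 0.0761]
tcp_rot: [0.243, 0.442, 0.855, -0.123]
contact_force: [0.5, -0.5, 1.3]
width: 0.0933
gripper_force: 0.0
[ 0.4871 -0.0664  0.0761] [ 0.4711 -0.4587  1.2944]
```

View pics/w3.png

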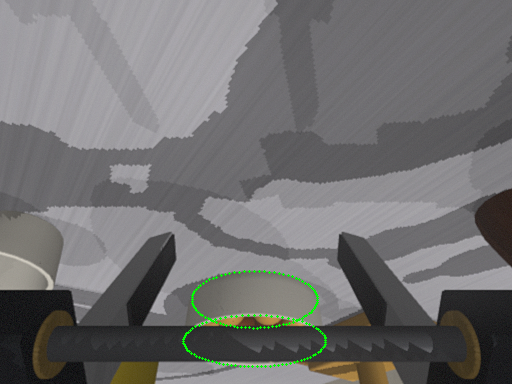

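The projected target outline sits on the dish's foot and rim in the wrist view. The robot is clear, so I'm handing in.

```bash
python3 -c "
from station import order
print(order.sign_off())"
```

```text
the job is handed in; nothing more can be done
None
```

I slid the dish flat across the counter to about (0.618, -0.256) m, within about 2 mm of my estimate of the free lamp's centre (itself good to about 5 mm), backed the gripper clear without seeing it touch anything else, and handed the job in at about 13.5 s; no verdict came back.

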